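Pack the patient's dose tray

ROBOT

A 7-joint arm with a two-finger parallel gripper is mounted at the origin on the work surface. World frame = base frame: x ahead of the robot, y to its left, z up, the work surface at z = 0. Lengths are in m, angles in rad, forces in N, time in s.
With the tool pointing down it reaches from about 0.425 to 0.8 m from the base axis. Payload 8.3 kg.
Tool frame: the origin (TCP) lies at the very end of the fingers, on their centre line; the grasp point (between the pads) lies 19 mm behind it; z points along the fingers, y is the direction in which the jaws open and shut (so a half turn about z gives the same grasp; the last joint's range is limited). The gripper opens to 85 mm and grips with 20 to 120 N. Pads are 22 mm wide; open, the fingers measure 114 mm over their backs; the gripper's body (76 mm by 85 mm) begins 54 mm behind the grasp point. The pads swing forward as they close: fully open they stand 13 mm farther back than shut.
Start: joints at [-1.233, 0.383, 0.016, 1.37, -0.006, 1.388, -0.046], TCP at [0.244, 0.575, 0.231] pointing down, gripper open.
Joint ranges: [-2.95, 2.95], [-0.25, 2.06], [-1.52, 1.56], [0.18, 2.33], [-1.44, 4.58], [0.02, 2.06], [-3.01, 3.01]. Speed limits (rad/s): [2.39, 2.39, 3.01, 3.01, 3.14, 3.14, 3.14].

INTERFACE

Orientations are given as a rotation vector (axis times angle).
In Python, from bench import * gives the robot as it stands. The module is installed in compiled form; this text tells all that it offers.
- The arm moves only by the tool drive_tool, never from a script. Its argument "steps" is a list of rows, each a list of 7 numbers: the turn, a rotation vector about the tool's x, y, z in degrees, then the shift along the tool's x, y, z in mm, then the closure, from -1 (fully open) to 1 (shut). A call has 1 to 5 rows; each row is the pose to reach, as a shift and turn from the pose measured when the call began, along the tool's axes at that moment; what a row does not reach only later rows make up. A row lasts 1/10 s, in which the tool goes at most 50 mm and 8.59 degrees, less where a joint would pass 70% of its speed; a pose out of reach is approached as far as the arm can. A call with a gripper value outside its range is refused whole. The fingers move at their own pace and stop on an object; "grip_force" is the grip in N (left out, the last holds). Time passes only in rows, so rows that repeat a pose let the fingers close. It gives the time, the measured TCP pose, the force and the opening at its end, in the units of the state.
- read_state(): the state, without advancing time (a new reading comes with each control period).
- read_camera(name): name is "scene" or "top"; returns a dict with "img" (400x640x3 uint8, red, green, blue), "fov_y" (degrees; the focal length in pixels is half the picture's height over the tangent of half this angle, whatever the lens; pixels are square), "cx", "cy" (the principal point, pixels), "rvec" (rotation vector, rad) and "tvec" (3), from world to camera coordinates, as OpenCV has them. Camera axes: x right, y down, z forward; pixel columns grow to the right and rows downward; lengths in m; the calibration is good to about 2 mm. A picture is of the moment at which its call begins. There is no depth.
- job_done(): hands the job in, once; it reports no verdict.
The state is a dict: "time_s": time; "joint_positions": joint angles; "qvel": joint speeds; "effort": joint torques, N m; "tool_pos": TCP position; "tcp_rot": TCP orientation; "force": force on the tool from outside, world axes, zero at the start; "wrist_torque": the same for the moment, N m; "grip_width": finger opening in m.
Only numpy, scipy, OpenCV 4.12 (cv2) and the standard library are available. Lean on these libraries where they do the work, as an engineer would, in place of code of your own. Each camera call takes 0.05 s, during which the arm holds its last target.

TASK

Pack the dose tray: stand the tall vial in the narrow round well, the lidded tablet pot in the wide round well, the square carton in the square well and the flat carton in the oblong slot, each upright and right down on the floor of its well. Set them down rather than dropping them. The stubby vial and the empty pot without a lid do not belong: leave them standing where they are.

Things in the scene. Friction and masses are not known exactly. Their poses are not given: they have to be found in the camera images.
- tall_vial_mid (a point): The tall vial: amber glass with paper label and bare metal cap, 70 mm tall, body 30 mm in diameter up to 48 mm, then a narrower neck and a cap 21 mm wide. The point is its centre, half-way up (35 mm above its underside); z up. Stands upright on the table among the other loose things; neighbours' centres are at least 85 mm away.
- tablet_pot_mid (a point): The lidded tablet pot: closed white round plastic pot with a plain white lid, 49 mm in diameter, 65 mm tall overall. The point is its centre, half-way up (32.5 mm above its underside); z up. Stands upright on the table among the other loose things; neighbours' centres are at least 85 mm away.
- square_carton_mid (a point): The square carton: upright paper box with a brown band, 40 x 40 mm, 64 mm tall. The point is its centre, half-way up (32 mm above its underside); x and y across its faces, z up. It stands turned at any yaw. Stands upright on the table among the other loose things; neighbours' centres are at least 85 mm away.
- flat_carton_mid (a point): The flat carton: upright paper box with a brown band, 56 mm long (along its x), 26 mm thick (along its y), 64 mm tall. The point is its centre, half-way up (32 mm above its underside); z up. It stands turned at any yaw. Stands upright on the table among the other loose things; neighbours' centres are at least 85 mm away.
- stubby_vial_mid (a point): Look-alike, to be left alone: the stubby vial, same glass, label, cap and 30 mm diameter as the tall one but only 40 mm tall. The point is its centre, 20 mm above its underside; z up.
- empty_pot_mid (a point): Look-alike, to be left alone: the empty pot, an open white round pot without lid, 48 mm in diameter, 50 mm tall, one looks from above onto its dark inner floor. The point is its centre, 25 mm above its underside; z up. A roll of tape (48 mm wide, 18 mm high) and a black desk timer (50 x 40 mm, 22 mm high) also stand among the loose things, at unlisted places, and are not part of the job.
- well_narrow: The narrow round well, opening 48 mm in diameter: for the tall vial. All four wells are white square plates 90 x 90 mm and 10 mm thick with one opening right through, lying fixed side by side, two by two in any arrangement, in one low grey tray (192 mm square, walls 14 mm above the table). The origin is the centre of the opening at its floor (4 mm above the table); the plate's top is 10 mm above it; x and y run along the plate's edges, z up.
- well_wide: The wide round well, opening 66 mm in diameter: for the tablet pot. A white plate like the other wells (see well_narrow for plate, tray and frame).
- well_square: The square well, opening 60 x 60 mm: for the square carton. A white plate like the other wells (see well_narrow for plate, tray and frame).
- well_slot: The oblong slot, opening 76 mm (along its x) by 46 mm (along its y): for the flat carton. A white plate like the other wells (see well_narrow for plate, tray and frame).

How it is judged:
By the outcome, as a careful person would: the job done as asked, in the order asked, and still so for the second after the job is handed in, with the robot touching nothing.
It also fails if it takes over 125 s, if anything falls off the work surface, if the arm or the gripper's body presses on something with over 40 N, if the wrist force passes 120 N, or if a joint passes its speed limit or range.

## Working session

There is one attempt and no reset: what is moved stays moved. The work goes in short steps, Python scripts to look and compute and a tool call to move; the robot and the scene stay as the last step left them, time stands still between calls to the robot, and variables do not carry over. Pictures are saved under pics/ and viewed, and the job is handed in when it is done.

Besides the shell and the picture viewer there is one more tool, called after ">>>" as a command line: name --pt "numbers of a row" for each row, then --argument value for the rest. drive_tool: Moves the arm, as the interface text tells. Its arguments: {"type":"object","properties":{"steps":{"type":"array","items":{"type":"array","items":{"type":"number"}}},"grip_force":{"type":"number"}},"required":["steps"]}

```bash
mkdir -p pics
python3 - <<'E'
from bench import *
import cv2,json
s=read_state();print(s)
for n in("scene","top"):
    c=read_camera(n);cv2.imwrite(f"pics/{n}0.png",c["img"][:,:,::-1]);print({k:v for k,v in c.items() if k!="img"})
E
```

```text
{'time_s': 0.0, 'joint_positions': array([-1.23290801,  0.38423975,  0.01638924,  1.37114895, -0.00630301,
        1.38819556, -0.04648672]), 'qvel': array([-0.00174283, -0.00134382,  0.00032969, -0.00037393,  0.00010896,
       -0.00184296, -0.00152275]), 'effort': array([-2.76700730e-04, -6.27590704e+01,  8.43969136e-01, -3.71828663e+01,
        1.64347398e-02,  1.42565128e-02,  3.36460801e-06]), 'tool_pos': array([0.24361983, 0.57502301, 0.23028035]), 'tcp_rot': array([-6.25185820e-01, -3.07839921e+00,  3.00052071e-03]), 'force': array([ 0.3773093 , -0.1650167 , -0.25607843]), 'wrist_torque': array([-0.01013378,  0.0204784 , -0.00742787]), 'grip_width': 0.08529731672794005}
{'fov_y': 45.16114633637257, 'cx': 317.0603310688631, 'cy': 194.36203408866552, 'rvec': array([ 1.99200625,  1.00735632, -0.51480535]), 'tvec': array([-0.32436926, -0.21619674,  1.51392601])}
{'fov_y': 47.24120870771589, 'cx': 319.1571500164457, 'cy': 198.10251545765334, 'rvec': array([ 2.1770652 , -2.1508196 ,  0.09704295]), 'tvec': array([-0.01708136,  0.55788535,  1.0052916 ])}
```

View pics/scene0.png

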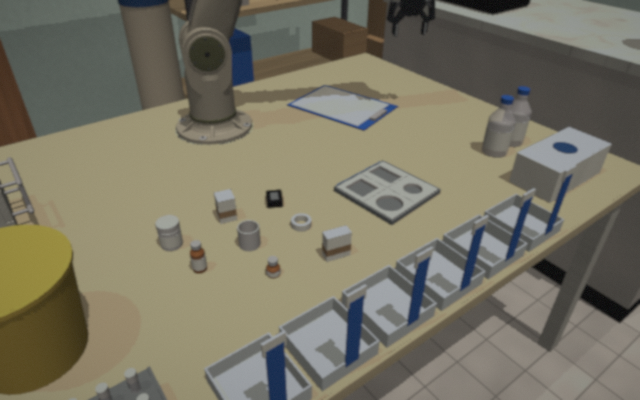

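View pics/top0.png

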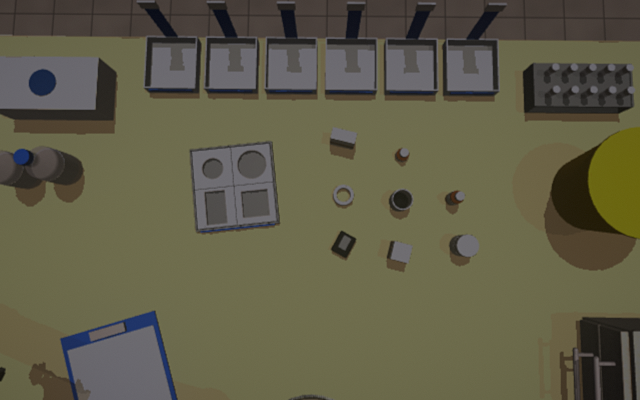

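The top view shows the tray at about (235,187). The loose things are the flat carton (343,139), stubby vial (403,155), open pot (401,199), tall vial (456,198), lidded pot (466,245), square carton (400,252), tape and timer. Next I'll take enlarged crops.

Run:
```python
import cv2,numpy as np
im=cv2.imread("pics/top0.png")
def crop(n,x0,y0,x1,y1,f,im=im):
    c=cv2.resize(im[y0:y1,x0:x1],None,fx=f,fy=f,interpolation=cv2.INTER_CUBIC)
    c=np.clip(c.astype(float)*1.3,0,255).astype(np.uint8)
    for x in range(x0,x1):
        if x%10==0: cv2.line(c,((x-x0)*f,0),((x-x0)*f,8 if x%50 else 20),(0,0,255),1); cv2.putText(c,str(x),((x-x0)*f,20),0,.35,(0,0,255),1)
    for y in range(y0,y1):
        if y%10==0: cv2.line(c,(0,(y-y0)*f),(8,(y-y0)*f),(0,0,255),1); cv2.putText(c,str(y),(8,(y-y0)*f),0,.35,(0,0,255),1)
    cv2.imwrite(f"pics/{n}.png",c)
crop("tray",185,135,285,235,6)
crop("objs",325,120,485,270,4)
s=cv2.imread("pics/scene0.png")
crop("sobj",145,180,365,290,3,s)
crop("stray",330,155,445,225,6,s)
```

```text
(no output)
```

View pics/tray.png

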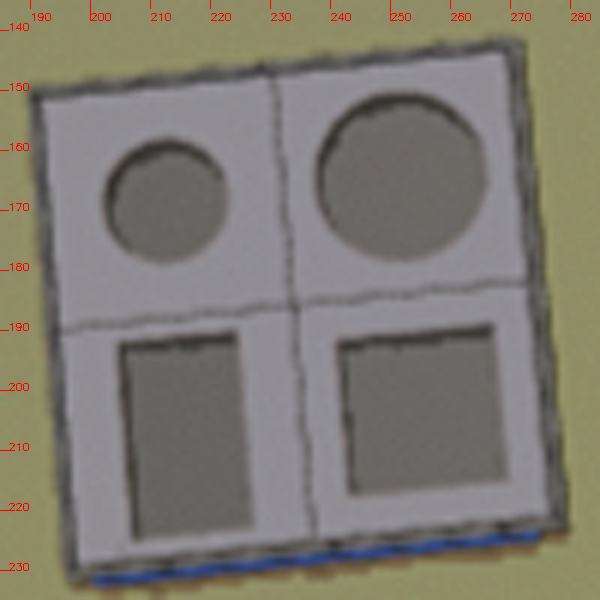

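View pics/objs.png

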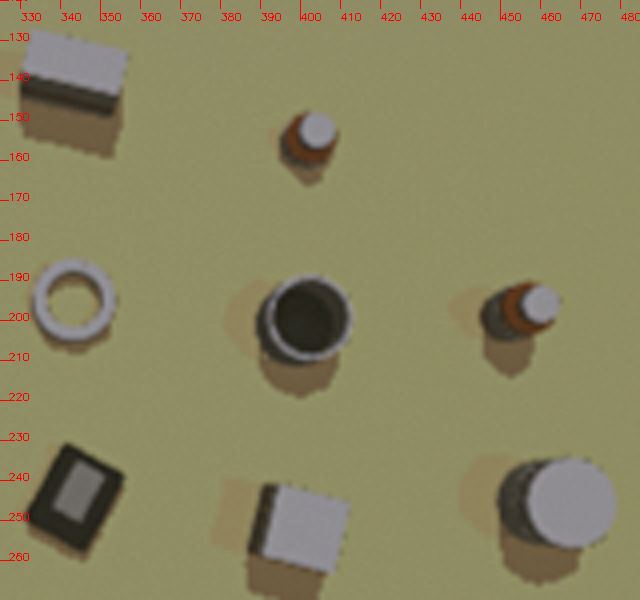

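View pics/sobj.png

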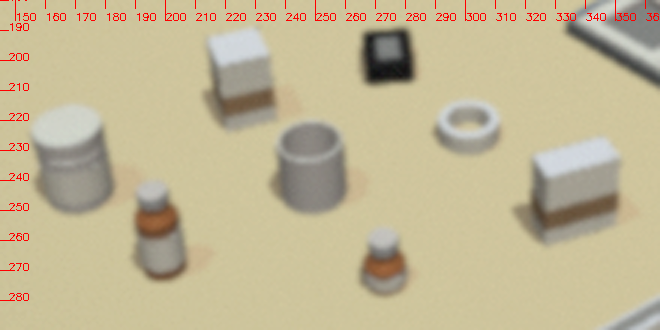

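View pics/stray.png

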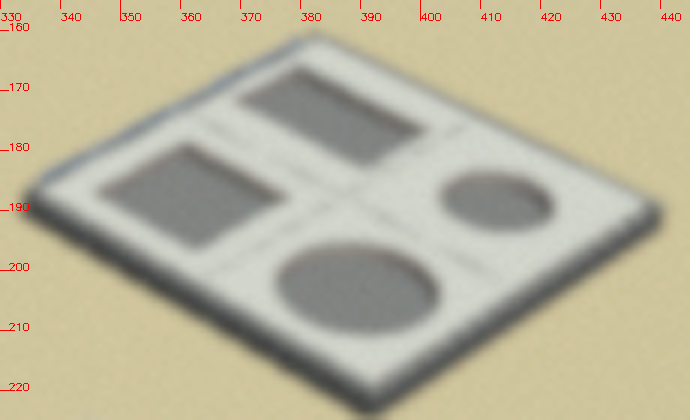

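```bash
cat > h.py <<'E'
from bench import *
import cv2,numpy as np
from scipy.spatial.transform import Rotation as R
def K(c):
    f=200/np.tan(np.radians(c["fov_y"]/2)); return np.array([[f,0,c["cx"]],[0,f,c["cy"]],[0,0,1]])
def back(c,uv,z):
    uv=np.atleast_2d(uv).astype(float); r=cv2.Rodrigues(c["rvec"])[0]; o=-r.T@c["tvec"]
    d=(r.T@np.linalg.inv(K(c))@np.c_[uv,np.ones(len(uv))].T).T
    return o+d*((z-o[2])/d[:,2:])
def proj(c,p): return cv2.projectPoints(np.atleast_2d(p).astype(float),c["rvec"],c["tvec"],K(c),None)[0][:,0]
def go(p,yaw):
    """relative move to TCP p, tool down; jaw axis (tool y) at world yaw (mod pi)"""
    s=read_state(); Rc=R.from_rotvec(s["tcp_rot"]); M=Rc.as_matrix()
    best=None
    for k in (0,np.pi):
        a=yaw+k; y=np.array([np.cos(a),np.sin(a),0]); z=np.array([0,0,-1.]); x=np.cross(y,z)
        t=(Rc.inv()*R.from_matrix(np.c_[x,y,z])).as_rotvec(degrees=True)
        print("turn",t.round(2))
    print("t",s["time_s"],"pos",s["tool_pos"].round(4),"w",round(s["grip_width"],4),"q",s["joint_positions"].round(2),"F",s["force"].round(1))
    print("shift mm",(M.T@(np.array(p)-s["tool_pos"])*1000).round(1))
E
python3 - <<'E'
from h import *
c=read_camera("top"); sc=read_camera("scene"); s=read_state()
T=lambda L:np.array(L)/6+[185,135]-.5
O=lambda L:np.array(L)/4+[325,120]-.5
P=lambda n,uv,z:print(n,back(c,uv,z).round(4).tolist())
def Pc(n,uv,z):
    b=back(c,uv,z); m=b.mean(0); e=np.roll(b,-1,0)-b
    print(n,m.round(4),"len",(np.linalg.norm(e,axis=1)*1000).round(1),"yaw",np.degrees(np.arctan2(e[:,1],e[:,0])).round(1),"scene px",proj(sc,m).round(1))
Pc("tray",T([(30,95),(522,40),(568,530),(75,583)]),.014)
Pc("square",T([(337,341),(494,323),(508,479),(350,496)]),.014)
Pc("slot",T([(118,341),(237,330),(253,526),(134,541)]),.014)
Pc("narrow",T([(103,200),(165,137),(228,200),(165,264)]),.014)
Pc("wide",T([(316,177),(402,92),(488,177),(402,263)]),.014)
Pc("flat",O([(33,28),(129,53),(119,95),(22,78)]),.064)
Pc("sqc",O([(277,485),(350,502),(331,573),(262,558)]),.064)
for n,u,z in(("stub",(318,131),.04),("tall",(541,304),.07),("pot",(572,503),.065),("empty",(310,318),.05)):
    b=back(c,O([u]),z);print(n,b.round(4),"scene",proj(sc,b).round(1))
print(R.from_rotvec(s["tcp_rot"]).as_matrix().round(3))
E
```

```text
tray [0.5849 0.1856 0.014 ] len [191.7 190.7 188.5 189.8] yaw [ -82.9 -173.4   96.8    7.6] scene px [[385.6 187.2]]
square [0.5471 0.1371 0.014 ] len [60.5 60.2 60.5 59.7] yaw [ -82.8 -173.5   96.8    6.5] scene px [[361.2 186.7]]
slot [0.5366 0.2274 0.014 ] len [45.8 75.5 45.6 77.1] yaw [ -84.  -173.4   97.9    6.7] scene px [[384.6 173.5]]
narrow [0.6269 0.2384 0.014 ] len [33.9 35.1 34.4 35. ] yaw [ -42.8 -134.   137.    45.3] scene px [[412.5 187.8]]
wide [0.6369 0.1473 0.014 ] len [46.6 47.4 46.7 47.5] yaw [ -43.8 -134.   136.3   45.9] scene px [[388.8 202.2]]
flat [ 0.6944 -0.0626  0.064 ] len [54.9 24.3 54.3 28.9] yaw [-104.3  167.1   80.5  -11.6] scene px [[336.  231.2]]
sqc [ 0.4402 -0.1877  0.064 ] len [40.1 39.4 37.7 40. ] yaw [-102.4  164.6   78.5  -11.8] scene px [[223.8 194.4]]
stub [[ 0.6629 -0.2002  0.04  ]] scene [[271.7 258.3]]
tall [[ 0.563  -0.3147  0.07  ]] scene [[194.9 242.5]]
pot [[ 0.4562 -0.3308  0.065 ]] scene [[166.4 220.4]]
empty [[ 0.556  -0.1934  0.05  ]] scene [[247.5 225.9]]
[[-0.921  0.39  -0.   ]
 [ 0.39   0.921 -0.001]
 [ 0.    -0.001 -1.   ]]
```

Run:
```python
from h import *
c=read_camera("top")
# refined yaw of cartons via bright top segmentation
g=c["img"].min(axis=2)
for n,(x0,y0,x1,y1) in dict(flat=(325,122,362,152),sq=(385,235,416,268)).items():
    p=cv2.resize(g[y0:y1,x0:x1],None,fx=8,fy=8,interpolation=cv2.INTER_CUBIC)
    t,m=cv2.threshold(p,130 if p.max()>180 else int(p.max())*.82,255,0)
    k=max(cv2.findContours(m.astype(np.uint8),0,2)[0],key=cv2.contourArea)
    b=cv2.boxPoints(cv2.minAreaRect(k)); uv=(b+.5)/8+[x0,y0]-.5
    w=back(c,uv,.064); e=np.roll(w,-1,0)-w
    print(n,p.max(),t,w.mean(0).round(4),(np.linalg.norm(e,axis=1)*1000).round(1),np.degrees(np.arctan2(e[:,1],e[:,0])).round(1))
go((.56,.15,.23),np.radians(15))
```

```text
flat 115 94.0 [ 0.6958 -0.0626  0.064 ] [25.9 56.5 25.8 56.3] [ -12.8 -103.4  166.9   76.7]
sq 118 96.0 [ 0.4404 -0.189   0.064 ] [39.8 39.7 39.8 39.6] [ -14.7 -103.8  165.    76.2]
turn [-5.000e-02  3.000e-02  5.204e+01]
turn [-3.0000e-02 -6.0000e-02 -1.2796e+02]
t 0.25 pos [0.2437 0.5753 0.2308] w 0.0853 q [-1.23  0.38  0.02  1.37 -0.01  1.39 -0.05] F [-0.1 -0.4  0.2]
shift mm [-457.1 -268.2    1.1]
```

>>> drive_tool --pt "0 0 52 -457 -268 0 -1" --pt "0 0 52 -457 -268 0 -1" --pt "0 0 52 -457 -268 0 -1" --pt "0 0 52 -457 -268 0 -1" --pt "0 0 52 -457 -268 0 -1" --grip_force 30

```text
time_s: 0.75
tool_pos: [0.3938, 0.3731, 0.2313]
tcp_rot: [1.718, 2.63, -0.001]
force: [1.1, 0.5, -1.1]
grip_width: 0.0853
```

Run:
```python
from h import *
go((.563,-.3147,.2),np.radians(-29))
```

```text
turn [-1.000e-02  2.000e-02  5.271e+01]
turn [-2.0000e-02 -1.0000e-02 -1.2729e+02]
t 0.75 pos [0.3938 0.3731 0.2313] w 0.0853 q [-1.02  0.2   0.24  1.61 -0.05  1.33 -0.36] F [ 1.1  0.5 -1.1]
shift mm [-697.7 -121.7   31.5]
```

>>> drive_tool --pt "0 0 53 -698 -122 31 -1" --pt "0 0 53 -698 -122 31 -1" --pt "0 0 53 -698 -122 31 -1" --pt "0 0 53 -698 -122 31 -1" --pt "0 0 53 -698 -122 31 -1"

```text
time_s: 1.25
tool_pos: [0.4527, 0.1303, 0.2205]
tcp_rot: [-2.562, -1.819, -0.0]
force: [0.0, 0.0, 0.2]
grip_width: 0.0854
```

Run:
```python
from h import *
go((.563,-.3147,.15),np.radians(-29))
```

```text
turn [ 0.   -0.01  9.75]
turn [ 2.0000e-02  0.0000e+00 -1.7025e+02]
t 1.25 pos [0.4527 0.1303 0.2205] w 0.0854 q [-0.8   0.05  0.47  1.81 -0.02  1.29 -0.66] F [0.  0.  0.2]
shift mm [-383.8  250.8   70.4]
```

>>> drive_tool --pt "0 0 10 -384 251 60 -1" --pt "0 0 10 -384 251 60 -1" --pt "0 0 10 -384 251 60 -1" --pt "0 0 10 -384 251 60 -1" --pt "0 0 10 -384 251 60 -1"

```text
time_s: 1.75
tool_pos: [0.5123, -0.1102, 0.1882]
tcp_rot: [2.71, 1.589, 0.002]
force: [1.0, 0.6, -0.4]
grip_width: 0.0852
```

Run:
```python
from h import *
go((.563,-.3147,.15),np.radians(-29))
```

```text
turn [ 0.04 -0.06 -0.21]
turn [-9.0000e-02 -6.0000e-02  1.7979e+02]
t 1.75 pos [ 0.5123 -0.1102  0.1882] w 0.0852 q [-0.45  0.22  0.71  1.74 -0.15  1.24 -0.22] F [ 1.   0.6 -0.4]
shift mm [-153.8  144.1   38.1]
```

>>> drive_tool --pt "0 0 0 -154 144 38 -1" --pt "0 0 0 -154 144 38 -1" --pt "0 0 0 -154 144 38 -1" --pt "0 0 0 -154 144 38 -0.4" --pt "0 0 0 -154 144 38 -0.4"

```text
time_s: 2.25
tool_pos: [0.5611, -0.3206, 0.1486]
tcp_rot: [2.714, 1.581, -0.003]
force: [-1.6, 0.9, -0.9]
grip_width: 0.0601
```

Run:
```python
from h import *
go((.563,-.3147,.016),np.radians(-29))
```

```text
turn [-0.02  0.13 -0.53]
turn [2.1000e-01 4.0000e-02 1.7947e+02]
t 2.25 pos [ 0.5611 -0.3206  0.1486] w 0.0601 q [-0.02  0.56  0.72  1.45 -0.37  1.27  0.22] F [-1.6  0.9 -0.9]
shift mm [  6.4  -1.2 132.5]
```

>>> drive_tool --pt "0 0 0 6 -1 20 -0.4" --pt "0 0 0 6 -1 50 -0.4" --pt "0 0 0 6 -1 90 -0.4" --pt "0 0 0 6 -1 132 -0.4" --pt "0 0 0 6 -1 132 -0.4"

```text
time_s: 2.75
tool_pos: [0.5592, -0.3123, 0.0103]
tcp_rot: [-2.707, -1.578, 0.013]
force: [-0.6, 0.6, -0.2]
grip_width: 0.06
```

```bash
cat > look.py <<'E'
from h import *
import sys
def look(n,p=None,half=60,f=4):
    for cn in("top","scene"):
        c=read_camera(cn); x,y=(int(v) for v in proj(c,p)[0]); h=half
        x0,y0=max(0,x-h),max(0,y-h)
        k=cv2.resize(c["img"][y0:y+h,x0:x+h,::-1],None,fx=f,fy=f,interpolation=cv2.INTER_CUBIC)
        k=np.clip(k.astype(float)*(1.5 if cn=="top" else 1.1),0,255).astype(np.uint8)
        k=k[:4*120,:4*120]
        out=k if cn=="top" else np.hstack([cv2.copyMakeBorder(o,0,480-o.shape[0],0,480-o.shape[1],0) for o in (prev,k)])
        prev=k
    cv2.imwrite(f"pics/{n}.png",cv2.resize(out,(800,400)))
E
python3 - <<'E'
from look import *
look("v1",(.563,-.3147,.05),40,6)
go((.563,-.3147,.016),np.radians(-29))
E
```

```text
turn [-0.1   0.16 -0.53]
turn [2.5000e-01 1.5000e-01 1.7947e+02]
t 2.85 pos [ 0.5627 -0.3151  0.0168] w 0.06 q [ 0.01  0.69  0.65  1.57 -0.46  1.04  0.27] F [-0.3  0.2  1.3]
shift mm [0.5 0.1 0.8]
```

View pics/v1.png

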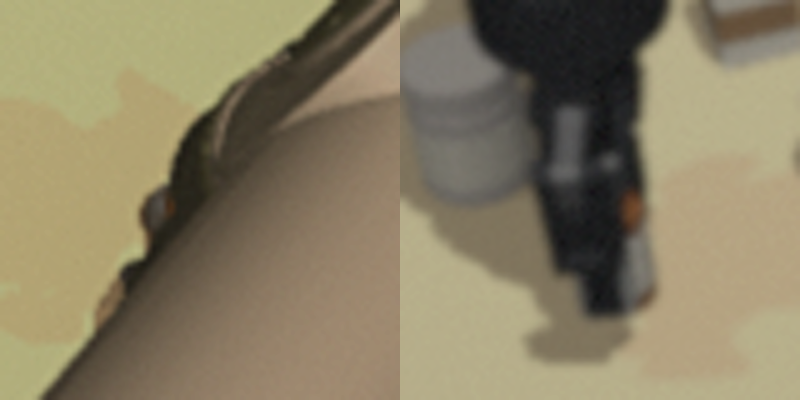

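The vial stands upright between the fingers, at about (635,260) in the right panel. Fast moves overshoot by about 6 mm, so I'll make the final approaches slow. Closing now.

>>> drive_tool --pt "0 0 0 0 0 0 0.6" --pt "0 0 0 0 0 0 0.6" --pt "0 0 0 0 0 0 0.8" --pt "0 0 0 0 0 0 0.8" --pt "0 0 0 0 0 0 0.8" --grip_force 30

```text
time_s: 3.35
tool_pos: [0.5642, -0.3161, 0.0197]
tcp_rot: [2.711, 1.58, -0.001]
force: [-1.4, 0.6, 5.5]
grip_width: 0.0291
```

>>> drive_tool --pt "0 0 0 0 0 -10 0.8" --pt "0 0 0 0 0 -30 0.8" --pt "0 0 0 0 0 -60 0.8" --pt "0 0 0 0 0 -90 0.8" --pt "0 0 0 0 0 -110 0.8"

```text
time_s: 3.85
tool_pos: [0.5648, -0.3165, 0.1339]
tcp_rot: [2.709, 1.578, 0.003]
force: [0.3, -0.0, -1.2]
grip_width: 0.0292
```

Run:
```python
from look import *
s=read_state();look("v2",s["tool_pos"]+[0,0,.02],40,6)
go((.6269,.2384,.17),np.radians(21))
```

```text
turn [  0.5    0.34 -50.54]
turn [  0.42  -0.61 129.46]
t 3.95 pos [ 0.5658 -0.3172  0.135 ] w 0.029 q [-0.03  0.57  0.72  1.47 -0.38  1.24  0.22] F [ 0.4 -0.4 -0.5]
shift mm [ 513.4 -220.5  -38.1]
```

View pics/v2.png

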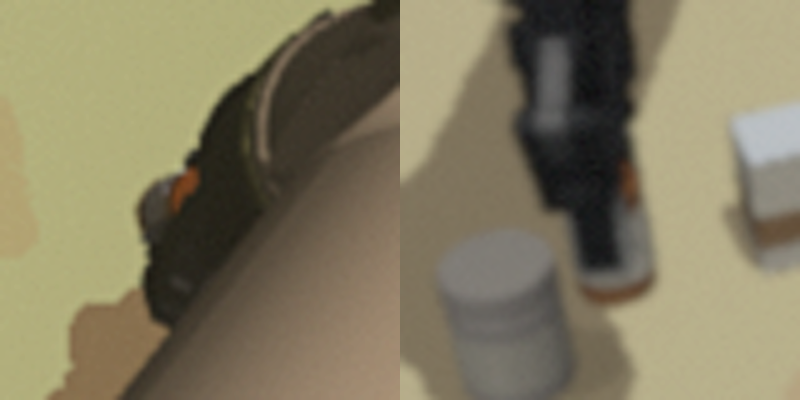

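>>> drive_tool --pt "0 0 -8 10 -5 -20 0.8" --pt "0 0 -17 100 -42 -38 0.8" --pt "0 0 -25 513 -220 -40 0.8" --pt "0 0 -34 513 -220 -40 0.8" --pt "0 0 -42 513 -220 -40 0.8"

```text
time_s: 4.45
tool_pos: [0.5886, -0.1061, 0.1665]
tcp_rot: [1.953, 2.447, 0.001]
force: [0.3, 0.7, -1.3]
grip_width: 0.029
```

Run:
```python
from h import *
go((.6269,.2384,.17),np.radians(21))
```

```text
turn [ 0.36  0.49 -8.2 ]
turn [  0.73  -0.55 171.8 ]
t 4.45 pos [ 0.5886 -0.1061  0.1665] w 0.029 q [-0.3   0.39  0.55  1.57 -0.21  1.23  0.51] F [ 0.3  0.7 -1.3]
shift mm [327.4 113.7  -5.4]
```

>>> drive_tool --pt "0 0 -8 327 114 -5 0.8" --pt "0 0 -8 327 114 -5 0.8" --pt "0 0 -8 327 114 -5 0.8" --pt "0 0 -8 327 114 -5 0.8" --pt "0 0 -8 327 114 -5 0.8"

```text
time_s: 4.95
tool_pos: [0.6161, 0.1423, 0.1689]
tcp_rot: [1.778, 2.577, -0.0]
force: [0.6, -0.5, -0.5]
grip_width: 0.0289
```

Run:
```python
from h import *
go((.6269,.2384,.17),np.radians(21))
```

```text
turn [ 0.34  0.5  -0.22]
turn [  0.79  -0.54 179.78]
t 4.95 pos [0.6161 0.1423 0.1689] w 0.0289 q [-0.6   0.45  0.44  1.46 -0.19  1.26  0.22] F [ 0.6 -0.5 -0.5]
shift mm [86.  44.2 -1.6]
```

>>> drive_tool --pt "0.3 0.5 0 45 23 0 0.8" --pt "0.3 0.5 0 75 38 0 0.8" --pt "0.3 0.5 0 86 44 0 0.8" --pt "0.3 0.5 0 86 44 20 0.8" --pt "0.3 0.5 0 86 44 45 0.8"

```text
time_s: 5.45
tool_pos: [0.6279, 0.2384, 0.1241]
tcp_rot: [1.782, 2.584, 0.004]
force: [0.3, -1.0, -1.4]
grip_width: 0.0293
```

Run:
```python
from look import *
look("v3",(.6269,.2384,.05),50,5)
go((.6269,.2384,.024),np.radians(21))
```

```text
turn [-0.35  0.05 -0.26]
turn [8.0000e-02 5.5000e-01 1.7974e+02]
t 5.55 pos [0.6249 0.2366 0.1195] w 0.0289 q [-0.67  0.57  0.39  1.4  -0.22  1.22  0.1 ] F [-0.1  0.5 -1.8]
shift mm [ 1.1  3.1 95.5]
```

View pics/v3.png

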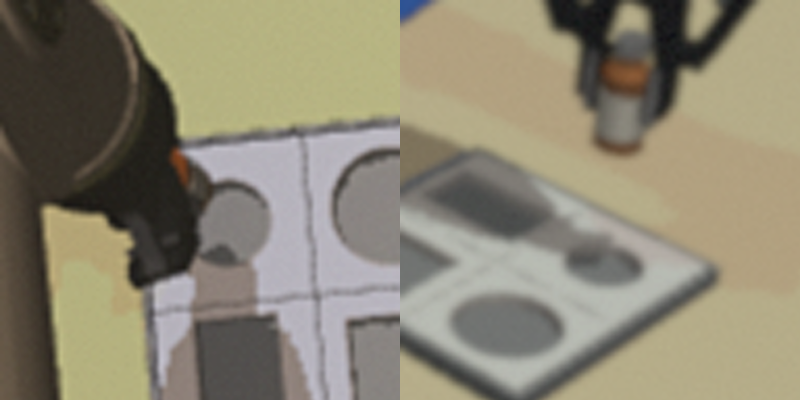

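The vial hangs upright over the narrow well, which is at about (605,262) in the right panel. I'll descend in stages.

>>> drive_tool --pt "0 0 0 1 2 20 0.8" --pt "0 0 0 1 2 40 0.8" --pt "0 0 0 1 2 60 0.8" --pt "0 0 0 1 2 70 0.8" --pt "0 0 0 1 2 75 0.8"

```text
time_s: 6.05
tool_pos: [0.6259, 0.2374, 0.0444]
tcp_rot: [-1.784, -2.582, 0.01]
force: [0.2, 0.1, -0.6]
grip_width: 0.0292
```

Run:
```python
from h import *
go((.6269,.2384,.024),np.radians(21))
```

```text
turn [-0.39  0.06 -0.3 ]
turn [1.000e-01 6.200e-01 1.797e+02]
t 6.05 pos [0.6259 0.2374 0.0444] w 0.0292 q [-0.66  0.64  0.37  1.46 -0.25  1.09  0.12] F [ 0.2  0.1 -0.6]
shift mm [ 0.6  1.4 20.4]
```

>>> drive_tool --pt "0 0 0 1 1 6 0.8" --pt "0 0 0 1 1 11 0.8" --pt "0 0 0 1 1 15 0.8" --pt "0 0 0 1 1 17 0.8" --pt "0 0 0 1 1 18 0.8"

```text
time_s: 6.55
tool_pos: [0.6264, 0.2387, 0.0264]
tcp_rot: [-1.784, -2.582, 0.01]
force: [1.1, -0.3, 0.7]
grip_width: 0.0296
```

>>> drive_tool --pt "0 0 0 0 0 1 0.8" --pt "0 0 0 0 0 2 0.8" --pt "0 0 0 0 0 3 0.8" --pt "0 0 0 0 0 3 0.8" --pt "0 0 0 0 0 3 0.8"

```text
time_s: 7.05
tool_pos: [0.6266, 0.2388, 0.0238]
tcp_rot: [-1.785, -2.582, 0.009]
force: [-1.2, -0.8, 3.4]
grip_width: 0.0292
```

Run:
```python
from look import *
look("v4",(.6269,.2384,.04),50,5)
go((.6269,.2384,.024),np.radians(21))
```

```text
turn [-0.36  0.06 -0.3 ]
turn [9.000e-02 5.700e-01 1.797e+02]
t 7.15 pos [0.6266 0.2387 0.0238] w 0.0292 q [-0.66  0.67  0.37  1.47 -0.26  1.06  0.12] F [-1.8  0.1  3.4]
shift mm [-0.4  0.2 -0.2]
```

View pics/v4.png

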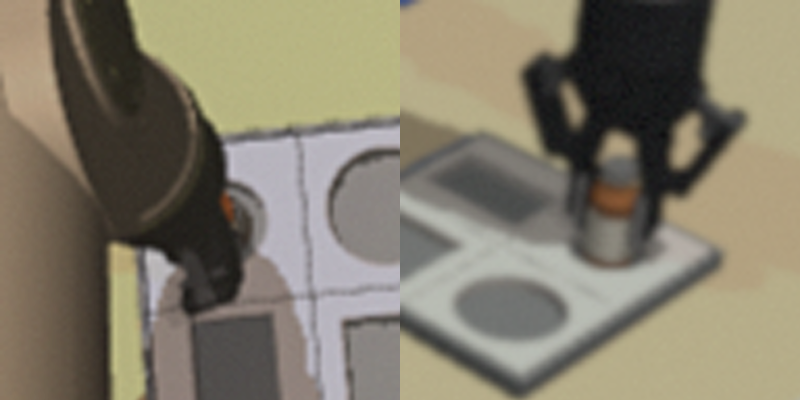

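There is 3.4 N of contact with the TCP 19.8 mm above the floor, the same as at the pick, so the vial is on the floor. Releasing.

>>> drive_tool --pt "0 0 0 0 0 0 0.1" --pt "0 0 0 0 0 0 -0.1" --pt "0 0 0 0 0 0 -0.3" --pt "0 0 0 0 0 0 -0.3" --pt "0 0 0 0 0 0 -0.3"

```text
time_s: 7.65
tool_pos: [0.6265, 0.2387, 0.0236]
tcp_rot: [-1.785, -2.582, 0.009]
force: [-0.7, -0.5, 0.8]
grip_width: 0.0555
```

>>> drive_tool --pt "0 0 0 0 0 -15 -0.3" --pt "0 0 0 0 0 -45 -0.3" --pt "0 0 0 0 0 -85 -0.3" --pt "0 0 0 0 0 -125 -0.3" --pt "0 0 0 0 0 -160 -0.3"

```text
time_s: 8.15
tool_pos: [0.6278, 0.2391, 0.1874]
tcp_rot: [-1.786, -2.583, 0.006]
force: [0.2, -0.4, -0.0]
grip_width: 0.0557
```

Run:
```python
from h import *
go((.4562,-.3308,.17),np.radians(-36))
```

```text
turn [-0.18  0.17 56.69]
turn [  -0.2    -0.21 -123.31]
t 8.15 pos [0.6278 0.2391 0.1874] w 0.0557 q [-0.68  0.53  0.41  1.3  -0.21  1.36  0.09] F [ 0.2 -0.4 -0. ]
shift mm [-472.5 -361.8   19.4]
```

>>> drive_tool --pt "0 0 57 -472 -362 0 -1" --pt "0 0 57 -472 -362 0 -1" --pt "0 0 57 -472 -362 0 -1" --pt "0 0 57 -472 -362 0 -1" --pt "0 0 57 -472 -362 0 -1"

```text
time_s: 8.65
tool_pos: [0.5546, -0.0021, 0.1875]
tcp_rot: [-2.614, -1.742, 0.004]
force: [0.7, -0.4, 0.4]
grip_width: 0.0858
```

Run:
```python
from look import *
look("v5",(.6269,.2384,.04),50,5)
go((.4562,-.3308,.16),np.radians(-36))
```

```text
turn [1.000e-02 2.600e-01 1.275e+01]
turn [-3.8000e-01  2.0000e-02 -1.6725e+02]
t 8.75 pos [ 0.5537 -0.0094  0.1883] w 0.0853 q [-0.57  0.29  0.65  1.66 -0.18  1.26 -0.29] F [ 0.6 -0.4  0.6]
shift mm [-333.6   37.3   29.8]
```

View pics/v5.png

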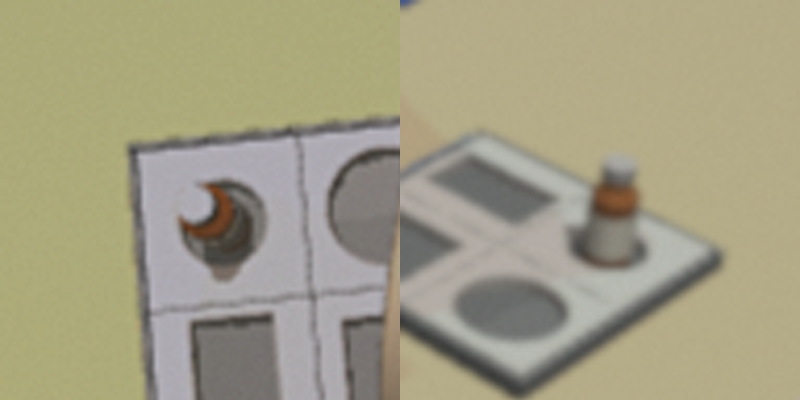

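The tall vial stands upright and centred in the narrow well, at about (615,215) in the right panel. Next is the pot.

>>> drive_tool --pt "0 0 13 -334 37 28 -1" --pt "0 0 13 -334 37 28 -1" --pt "0 0 13 -334 37 28 -1" --pt "0 0 13 -334 37 28 -1" --pt "0 0 13 -334 37 28 -1"

```text
time_s: 9.25
tool_pos: [0.4831, -0.2405, 0.1698]
tcp_rot: [2.799, 1.42, -0.003]
force: [1.1, -0.0, 0.9]
grip_width: 0.0853
```

Run:
```python
from h import *
go((.4562,-.3308,.16),np.radians(-36))
```

```text
turn [ 0.13  0.17 -0.19]
turn [  0.26  -0.2  179.81]
t 9.25 pos [ 0.4831 -0.2405  0.1698] w 0.0853 q [-0.26  0.3   0.8   1.73 -0.22  1.21 -0.03] F [ 1.1 -0.   0.9]
shift mm [-88.7  31.5  10.1]
```

>>> drive_tool --pt "0 0 0 -45 16 5 -1" --pt "0 0 0 -75 26 10 -1" --pt "0 0 0 -89 31 10 -1" --pt "0 0 0 -89 31 10 -1" --pt "0 0 0 -89 31 20 -1"

```text
time_s: 9.75
tool_pos: [0.4569, -0.3307, 0.1515]
tcp_rot: [2.797, 1.42, 0.001]
force: [1.0, 0.1, 0.2]
grip_width: 0.0853
```

Run:
```python
from h import *
go((.4562,-.3308,.018),np.radians(-36))
```

```text
turn [ 0.29  0.1  -0.17]
turn [ 1.5000e-01 -4.5000e-01  1.7983e+02]
t 9.75 pos [ 0.4569 -0.3307  0.1515] w 0.0853 q [-0.07  0.38  0.81  1.69 -0.29  1.19  0.18] F [1.  0.1 0.2]
shift mm [ -0.2  -1.2 133.5]
```

>>> drive_tool --pt "0 0 0 0 -1 25 -1" --pt "0 0 0 0 -1 55 -1" --pt "0 0 0 0 -1 85 -1" --pt "0 0 0 0 -1 105 -1" --pt "0 0 0 0 -1 115 -1"

```text
time_s: 10.25
tool_pos: [0.4566, -0.3276, 0.0342]
tcp_rot: [2.797, 1.426, -0.0]
force: [-0.1, 0.1, 0.7]
grip_width: 0.0854
```

>>> drive_tool --pt "0 0 0 0 0 6 -1" --pt "0 0 0 0 0 12 -1" --pt "0 0 0 0 0 17 -1" --pt "0 0 0 0 0 17 -1" --pt "0 0 0 0 0 17 -1"

```text
time_s: 10.75
tool_pos: [0.4569, -0.328, 0.0177]
tcp_rot: [2.797, 1.425, 0.0]
force: [-0.8, 0.3, -0.2]
grip_width: 0.0856
```

>>> drive_tool --pt "0 0 0 0 0 0 -0.4" --pt "0 0 0 0 0 0 0" --pt "0 0 0 0 0 0 0.3" --pt "0 0 0 0 0 0 0.3" --pt "0 0 0 0 0 0 0.3" --grip_force 35

```text
time_s: 11.25
tool_pos: [0.4571, -0.3282, 0.0182]
tcp_rot: [2.796, 1.425, 0.001]
force: [-0.5, 0.6, 6.0]
grip_width: 0.0479
```

>>> drive_tool --pt "0 0 0 0 0 -5 0.4" --pt "0 0 0 0 0 -25 0.4" --pt "0 0 0 0 0 -55 0.4" --pt "0 0 0 0 0 -90 0.4" --pt "0 0 0 0 0 -130 0.4"

```text
time_s: 11.75
tool_pos: [0.456, -0.3274, 0.1488]
tcp_rot: [2.798, 1.425, -0.001]
force: [1.8, 1.0, -0.4]
grip_width: 0.0481
```

Run:
```python
from look import *
s=read_state();look("p2",s["tool_pos"]+[0,0,.02],40,6)
go((.6369,.1473,.17),np.radians(13))
```

```text
turn [  0.63   0.26 -49.03]
turn [  0.32  -0.76 130.97]
t 11.85 pos [ 0.4588 -0.3301  0.1536] w 0.0479 q [-0.07  0.38  0.82  1.69 -0.29  1.19  0.18] F [ 0.6 -0.7 -0.4]
shift mm [ 490.8 -136.6  -17.8]
```

View pics/p2.png

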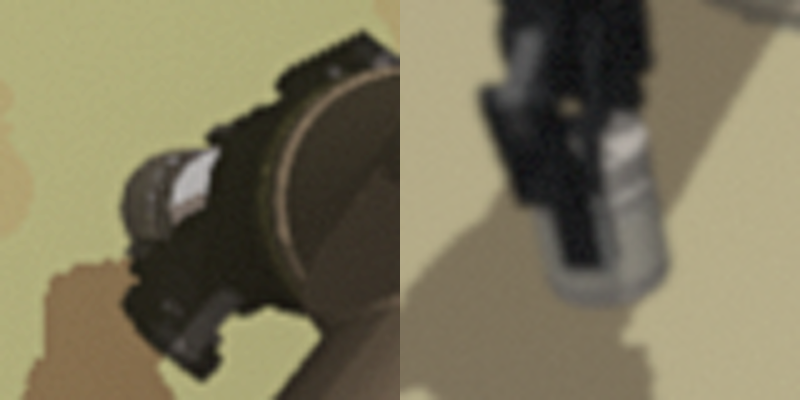

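>>> drive_tool --pt "0 0 -8 20 -5 -18 0.4" --pt "0 0 -17 70 -18 -20 0.4" --pt "0 0 -25 491 -137 -20 0.4" --pt "0 0 -34 491 -137 -20 0.4" --pt "0 0 -42 491 -137 -20 0.4"

```text
time_s: 12.35
tool_pos: [0.5367, -0.1216, 0.1728]
tcp_rot: [2.088, 2.332, 0.003]
force: [0.5, -0.4, -0.5]
grip_width: 0.0477
```

Run:
```python
from h import *
go((.6369,.1473,.17),np.radians(13))
```

```text
turn [ 0.48  0.44 -6.7 ]
turn [  0.67  -0.73 173.3 ]
t 12.35 pos [ 0.5367 -0.1216  0.1728] w 0.0477 q [-0.34  0.28  0.61  1.7  -0.17  1.21  0.42] F [ 0.5 -0.4 -0.5]
shift mm [256.3 129.1   2.1]
```

>>> drive_tool --pt "0.5 0.4 -7 256 129 2 0.4" --pt "0.5 0.4 -7 256 129 2 0.4" --pt "0.5 0.4 -7 256 129 2 0.4" --pt "0.5 0.4 -7 256 129 2 0.4" --pt "0.5 0.4 -7 256 129 2 0.4"

```text
time_s: 12.85
tool_pos: [0.6235, 0.1127, 0.1699]
tcp_rot: [-1.949, -2.463, 0.002]
force: [0.5, -0.2, -0.9]
grip_width: 0.0478
```

Run:
```python
from h import *
go((.6369,.1473,.17),np.radians(13))
```

```text
turn [-0.06  0.03  0.3 ]
turn [-5.000e-02 -1.000e-01 -1.797e+02]
t 12.85 pos [0.6235 0.1127 0.1699] w 0.0478 q [-0.57  0.46  0.48  1.45 -0.22  1.28  0.16] F [ 0.5 -0.2 -0.9]
shift mm [30.5 21.  -0.1]
```

>>> drive_tool --pt "0 0 0 20 14 0 0.4" --pt "0 0 0 30 21 0 0.4" --pt "0 0 0 30 21 20 0.4" --pt "0 0 0 30 21 50 0.4" --pt "0 0 0 30 21 75 0.4"

```text
time_s: 13.35
tool_pos: [0.6366, 0.1447, 0.0935]
tcp_rot: [1.952, 2.462, -0.004]
force: [-0.1, -0.2, -1.0]
grip_width: 0.0477
```

Run:
```python
from look import *
look("p3",(.6369,.1473,.05),50,5)
go((.6369,.1473,.022),np.radians(13))
```

```text
turn [-0.5   0.1   0.18]
turn [-1.6000e-01 -7.9000e-01 -1.7982e+02]
t 13.45 pos [0.6342 0.1444 0.0906] w 0.0479 q [-0.58  0.57  0.45  1.48 -0.25  1.16  0.14] F [-0.7  0.8 -0.5]
shift mm [ 2.3  3.9 68.6]
```

View pics/p3.png

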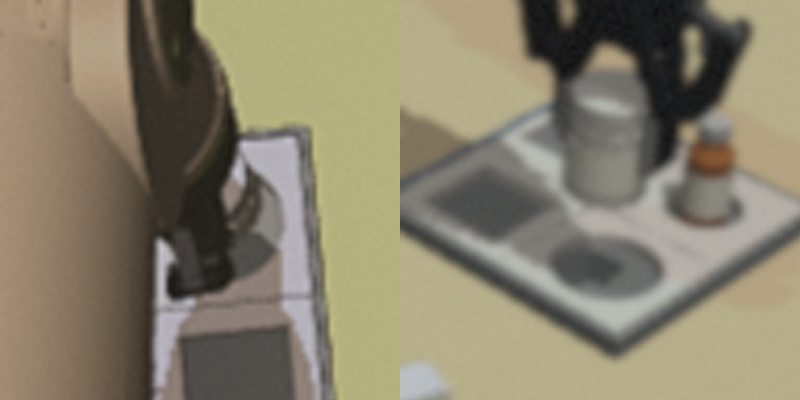

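The pot hangs upright over the wide well, at about (605,265) in the right panel, and the vial is undisturbed. Lowering.

>>> drive_tool --pt "-0.5 0 0 2 4 12 0.4" --pt "-0.5 0 0 2 4 25 0.4" --pt "-0.5 0 0 2 4 37 0.4" --pt "-0.5 0 0 2 4 46 0.4" --pt "-0.5 0 0 2 4 52 0.4"

```text
time_s: 13.95
tool_pos: [0.6369, 0.1469, 0.0379]
tcp_rot: [1.951, 2.461, -0.003]
force: [-1.6, -0.3, -0.6]
grip_width: 0.0478
```

Run:
```python
from h import *
go((.6369,.1473,.022),np.radians(13))
```

```text
turn [-0.04  0.11  0.17]
turn [-1.6000e-01 -6.0000e-02 -1.7983e+02]
t 13.95 pos [0.6369 0.1469 0.0379] w 0.0478 q [-0.57  0.63  0.43  1.52 -0.28  1.06  0.15] F [-1.6 -0.3 -0.6]
shift mm [ 0.5  0.1 15.9]
```

>>> drive_tool --pt "0 0 0 0 0 4 0.4" --pt "0 0 0 0 0 8 0.4" --pt "0 0 0 0 0 11 0.4" --pt "0 0 0 0 0 13 0.4" --pt "0 0 0 0 0 14 0.4"

```text
time_s: 14.45
tool_pos: [0.637, 0.1468, 0.0239]
tcp_rot: [1.951, 2.461, -0.003]
force: [-0.5, -0.5, -1.2]
grip_width: 0.0474
```

>>> drive_tool --pt "0 0 0 0 0 1 0.4" --pt "0 0 0 0 0 2 0.4" --pt "0 0 0 0 0 2.5 0.4" --pt "0 0 0 0 0 2.5 0.4" --pt "0 0 0 0 0 2.5 0.4"

```text
time_s: 14.95
tool_pos: [0.6371, 0.1469, 0.0222]
tcp_rot: [1.951, 2.461, -0.002]
force: [-2.2, -0.2, 5.4]
grip_width: 0.0478
```

>>> drive_tool --pt "0 0 0 0 0 0 -0.2" --pt "0 0 0 0 0 0 -0.4" --pt "0 0 0 0 0 0 -0.6" --pt "0 0 0 0 0 0 -0.6" --pt "0 0 0 0 0 0 -0.6"

```text
time_s: 15.45
tool_pos: [0.6371, 0.1469, 0.0221]
tcp_rot: [1.951, 2.461, -0.002]
force: [-0.3, -0.2, -0.2]
grip_width: 0.0681
```

>>> drive_tool --pt "0 0 0 0 0 -15 -0.6" --pt "0 0 0 0 0 -45 -0.6" --pt "0 0 0 0 0 -85 -0.6" --pt "0 0 0 0 0 -125 -0.6" --pt "0 0 0 0 0 -160 -0.6"

```text
time_s: 15.95
tool_pos: [0.6375, 0.147, 0.1857]
tcp_rot: [1.951, 2.459, 0.001]
force: [0.3, 0.2, -0.8]
grip_width: 0.0685
```

Run:
```python
from h import *
go((.4404,-.1885,.18),np.radians(-14))
```

```text
turn [ 0.15  0.06 27.15]
turn [-8.0000e-02  2.0000e-01 -1.5285e+02]
t 15.95 pos [0.6375 0.147  0.1857] w 0.0685 q [-0.6   0.5   0.47  1.37 -0.22  1.33  0.11] F [ 0.3  0.2 -0.8]
shift mm [-281.8 -268.2    5.6]
```

>>> drive_tool --pt "0 0 27 -282 -268 0 -1" --pt "0 0 27 -282 -268 0 -1" --pt "0 0 27 -282 -268 0 -1" --pt "0 0 27 -282 -268 0 -1" --pt "0 0 27 -282 -268 0 -1"

```text
time_s: 16.45
tool_pos: [0.5097, -0.0703, 0.1855]
tcp_rot: [2.472, 1.934, 0.005]
force: [1.0, -0.9, 0.8]
grip_width: 0.0854
```

Run:
```python
from look import *
look("p5",(.6369,.1473,.04),50,5)
go((.4404,-.1885,.16),np.radians(-14))
```

```text
turn [ 0.23  0.02 -0.5 ]
turn [ 3.000e-02 -3.700e-01  1.795e+02]
t 16.55 pos [ 0.5078 -0.0764  0.1862] w 0.0854 q [-0.51  0.19  0.68  1.77 -0.12  1.22 -0.05] F [ 1.4  0.  -0.1]
shift mm [-125.4  -37.3   26.1]
```

View pics/p5.png

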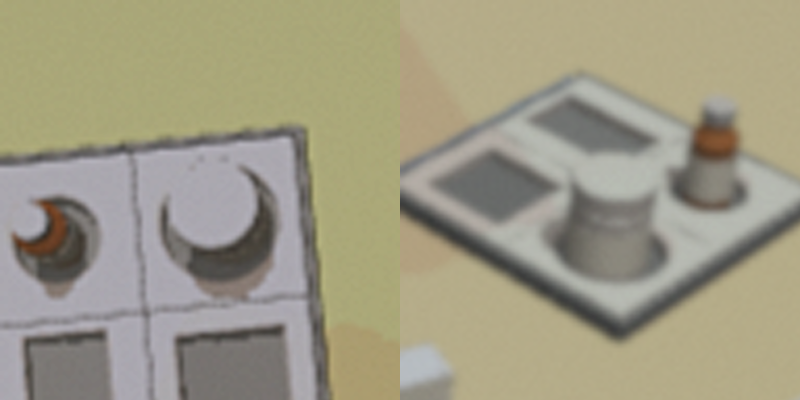

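The pot stands upright inside the wide well, at about (610,220) in the right panel, and the vial is fine. Next is the square carton.

>>> drive_tool --pt "0 0 0 -45 -13 10 -1" --pt "0 0 0 -90 -27 20 -1" --pt "0 0 0 -115 -34 26 -1" --pt "0 0 0 -125 -37 26 -1" --pt "0 0 0 -125 -37 26 -1"

```text
time_s: 17.05
tool_pos: [0.4404, -0.1895, 0.161]
tcp_rot: [2.484, 1.917, 0.005]
force: [0.4, -0.2, 0.4]
grip_width: 0.0852
```

Run:
```python
from h import *
go((.4404,-.1885,.025),np.radians(-14))
```

```text
turn [ 0.3  -0.02 -0.69]
turn [-3.0000e-02 -4.8000e-01  1.7931e+02]
t 17.05 pos [ 0.4404 -0.1895  0.161 ] w 0.0852 q [-0.36  0.13  0.77  1.89 -0.1   1.15  0.18] F [ 0.4 -0.2  0.4]
shift mm [  0.9  -1.  136. ]
```

>>> drive_tool --pt "0.3 0 -0.7 1 -1 25 -1" --pt "0.3 0 -0.7 1 -1 55 -1" --pt "0.3 0 -0.7 1 -1 85 -1" --pt "0.3 0 -0.7 1 -1 105 -1" --pt "0.3 0 -0.7 1 -1 115 -1"

```text
time_s: 17.55
tool_pos: [0.4409, -0.1862, 0.0447]
tcp_rot: [-2.471, -1.937, 0.001]
force: [0.4, -0.4, 0.1]
grip_width: 0.0855
```

Run:
```python
from h import *
go((.4404,-.1885,.025),np.radians(-14))
```

```text
turn [-0.11 -0.03  0.18]
turn [ 5.0000e-02 -1.7000e-01 -1.7982e+02]
t 17.55 pos [ 0.4409 -0.1862  0.0447] w 0.0855 q [-0.28  0.32  0.72  2.01 -0.26  0.91  0.33] F [ 0.4 -0.4  0.1]
shift mm [-2.3  0.1 19.7]
```

>>> drive_tool --pt "0 0 0 -2 0 7 -1" --pt "0 0 0 -2 0 14 -1" --pt "0 0 0 -2 0 20 -1" --pt "0 0 0 -2 0 20 -1" --pt "0 0 0 -2 0 20 -1"

```text
time_s: 18.05
tool_pos: [0.4407, -0.1883, 0.025]
tcp_rot: [-2.472, -1.937, 0.001]
force: [-0.5, -0.4, -0.5]
grip_width: 0.0854
```

>>> drive_tool --pt "0 0 0 0 0 0 -0.3" --pt "0 0 0 0 0 0 0.1" --pt "0 0 0 0 0 0 0.4" --pt "0 0 0 0 0 0 0.4" --pt "0 0 0 0 0 0 0.4" --grip_force 30

```text
time_s: 18.55
tool_pos: [0.441, -0.1883, 0.0253]
tcp_rot: [-2.472, -1.937, -0.0]
force: [-0.1, -0.1, 3.2]
grip_width: 0.0393
```

>>> drive_tool --pt "0 0 0 0 0 -5 0.5" --pt "0 0 0 0 0 -25 0.5" --pt "0 0 0 0 0 -55 0.5" --pt "0 0 0 0 0 -90 0.5" --pt "0 0 0 0 0 -130 0.5"

```text
time_s: 19.05
tool_pos: [0.44, -0.1884, 0.1561]
tcp_rot: [-2.471, -1.936, 0.002]
force: [0.8, -0.3, -0.8]
grip_width: 0.0398
```

Run:
```python
from look import *
s=read_state();look("s2",s["tool_pos"]+[0,0,.02],40,6)
go((.5471,.1371,.17),np.radians(6.7))
```

```text
turn [ 4.300e-01 -1.000e-02 -2.057e+01]
turn [-2.0000e-02 -6.1000e-01  1.5943e+02]
t 19.15 pos [ 0.4436 -0.1899  0.1603] w 0.0395 q [-0.37  0.14  0.78  1.89 -0.11  1.15  0.21] F [-0.2 -0.8 -0.5]
shift mm [342.3  22.2  -9. ]
```

View pics/s2.png

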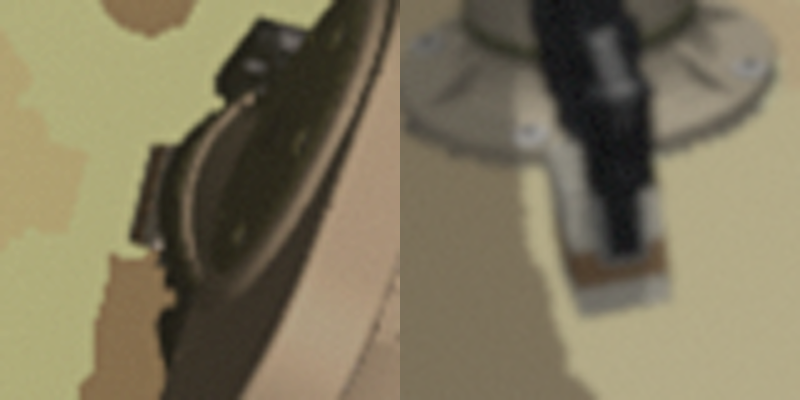

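>>> drive_tool --pt "0 0 -7 40 2 -8 0.5" --pt "0 0 -14 90 6 -9 0.5" --pt "0.4 0 -20.5 342 22 -9 0.5" --pt "0.4 0 -20.5 342 22 -9 0.5" --pt "0.4 0 -20.5 342 22 -9 0.5"

```text
time_s: 19.65
tool_pos: [0.5159, 0.0408, 0.1695]
tcp_rot: [-2.089, -2.346, -0.001]
force: [1.7, -0.9, -0.2]
grip_width: 0.0397
```

Run:
```python
from h import *
go((.5471,.1371,.17),np.radians(6.7))
```

```text
turn [ 0.02 -0.03 -0.07]
turn [-4.0000e-02 -2.0000e-02  1.7993e+02]
t 19.65 pos [0.5159 0.0408 0.1695] w 0.0397 q [-0.63  0.21  0.56  1.78 -0.12  1.19  0.08] F [ 1.7 -0.9 -0.2]
shift mm [92.  42.1 -0.5]
```

>>> drive_tool --pt "0 0 0 45 21 0 0.5" --pt "0 0 0 78 36 0 0.5" --pt "0 0 0 92 42 0 0.5" --pt "0 0 0 92 42 20 0.5" --pt "0 0 0 92 42 50 0.5"

```text
time_s: 20.15
tool_pos: [0.5481, 0.1373, 0.12]
tcp_rot: [2.088, 2.345, 0.004]
force: [1.3, -0.6, -1.2]
grip_width: 0.0394
```

Run:
```python
from look import *
look("s3",(.5471,.1371,.05),50,5)
go((.5471,.1371,.029),np.radians(6.7))
```

```text
turn [-0.42  0.11 -0.11]
turn [1.7000e-01 6.5000e-01 1.7989e+02]
t 20.25 pos [0.5441 0.1358 0.1154] w 0.0399 q [-0.7   0.36  0.5   1.72 -0.19  1.12 -0.03] F [-1.1 -0.4 -1.1]
shift mm [ 1.1  3.8 86.4]
```

View pics/s3.png

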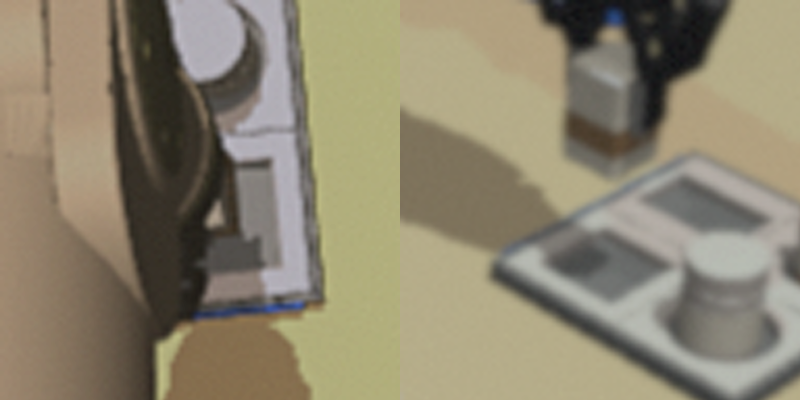

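The square carton is upright with its edges parallel to the square well. Lowering.

>>> drive_tool --pt "-0.4 0 0 1 4 15 0.5" --pt "-0.4 0 0 1 3 33 0.5" --pt "-0.4 0 0 1 3 50 0.5" --pt "-0.4 0 0 1 3 62 0.5" --pt "-0.4 0 0 1 3 69 0.5"

```text
time_s: 20.75
tool_pos: [0.5463, 0.1364, 0.0462]
tcp_rot: [2.09, 2.344, -0.003]
force: [0.5, -0.2, -1.3]
grip_width: 0.0394
```

Run:
```python
from h import *
go((.5471,.1371,.029),np.radians(6.7))
```

```text
turn [-0.05  0.12 -0.15]
turn [1.9000e-01 7.0000e-02 1.7985e+02]
t 20.75 pos [0.5463 0.1364 0.0462] w 0.0394 q [-0.68  0.45  0.47  1.78 -0.24  0.97  0.  ] F [ 0.5 -0.2 -1.3]
shift mm [ 0.7  0.9 17.2]
```

>>> drive_tool --pt "0 0 0 1 1 4 0.5" --pt "0 0 0 1 1 9 0.5" --pt "0 0 0 1 1 13 0.5" --pt "0 0 0 1 1 15 0.5" --pt "0 0 0 1 1 15 0.5"

```text
time_s: 21.25
tool_pos: [0.5472, 0.1374, 0.0311]
tcp_rot: [2.09, 2.344, -0.003]
force: [0.7, 0.1, -0.2]
grip_width: 0.0399
```

>>> drive_tool --pt "0 0 0 0 0 1 0.5" --pt "0 0 0 0 0 2 0.5" --pt "0 0 0 0 0 2.5 0.5" --pt "0 0 0 0 0 2.5 0.5" --pt "0 0 0 0 0 2.5 0.5"

```text
time_s: 21.75
tool_pos: [0.5474, 0.1375, 0.0294]
tcp_rot: [2.09, 2.344, -0.002]
force: [-1.8, -0.7, 7.0]
grip_width: 0.0396
```

Contact is 7 N at 29.4 mm, where the pick height plus 4 mm predicts 29.3, so it is seated. Releasing.

>>> drive_tool --pt "0 0 0 0 0 0 0" --pt "0 0 0 0 0 0 -0.2" --pt "0 0 0 0 0 0 -0.4" --pt "0 0 0 0 0 0 -0.4" --pt "0 0 0 0 0 0 -0.4"

```text
time_s: 22.25
tool_pos: [0.5473, 0.1375, 0.0293]
tcp_rot: [2.09, 2.344, -0.003]
force: [0.8, -0.2, -0.2]
grip_width: 0.06
```

>>> drive_tool --pt "0 0 0 0 0 -15 -0.4" --pt "0 0 0 0 0 -45 -0.4" --pt "0 0 0 0 0 -85 -0.4" --pt "0 0 0 0 0 -125 -0.4" --pt "0 0 0 0 0 -155 -0.4"

```text
time_s: 22.75
tool_pos: [0.5481, 0.1375, 0.1883]
tcp_rot: [2.09, 2.342, 0.002]
force: [0.4, -1.1, 0.1]
grip_width: 0.0595
```

Run:
```python
from h import *
go((.6955,-.0626,.18),np.radians(-13))
```

```text
turn [ 0.16  0.04 19.51]
turn [-5.0000e-02  2.2000e-01 -1.6049e+02]
t 22.75 pos [0.5481 0.1375 0.1883] w 0.0595 q [-0.72  0.3   0.52  1.63 -0.15  1.26 -0.06] F [ 0.4 -1.1  0.1]
shift mm [-215.5  123.7    8.8]
```

>>> drive_tool --pt "0 0 8 -215 124 0 -0.4" --pt "0 0 16 -215 124 0 -0.4" --pt "0 0 19.5 -215 124 0 -0.4" --pt "0 0 19.5 -215 124 0 -0.4" --pt "0 0 19.5 -215 124 0 -0.4"

```text
time_s: 23.25
tool_pos: [0.6967, -0.0635, 0.1902]
tcp_rot: [2.455, 1.955, 0.004]
force: [1.0, -0.3, 0.8]
grip_width: 0.0597
```

Run:
```python
from look import *
look("s5",(.5471,.1371,.04),50,5)
go((.6955,-.0626,.16),np.radians(-13))
```

```text
turn [ 0.19  0.36 -0.55]
turn [  0.56  -0.3  179.45]
t 23.35 pos [ 0.6964 -0.0715  0.1886] w 0.0597 q [-0.31  0.63  0.62  1.22 -0.35  1.4   0.03] F [-0.7 -1.1 -1.2]
shift mm [ 8.6 -3.  28.5]
```

View pics/s5.png

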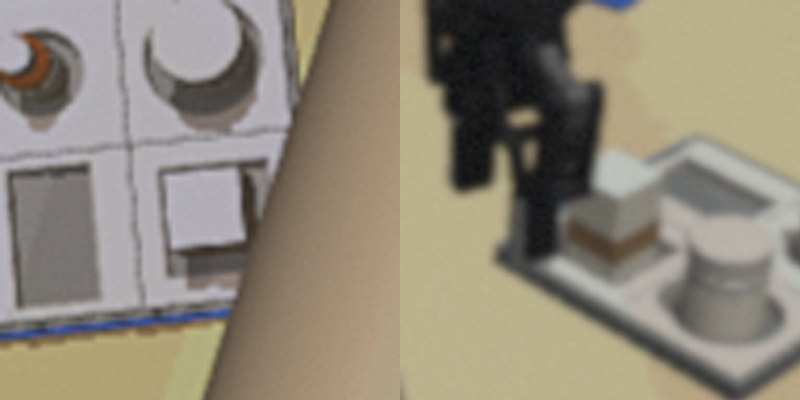

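The square carton sits squarely in its well, at about (205,210) in the left panel and (615,215) in the right. Next is the flat carton.

>>> drive_tool --pt "0.2 0.3 -0.5 9 -3 10 -0.4" --pt "0.2 0.3 -0.5 9 -3 28 -0.4" --pt "0.2 0.3 -0.5 9 -3 40 -0.4" --pt "0.2 0.3 -0.5 9 -3 52 -0.4" --pt "0.2 0.3 -0.5 9 -3 60 -0.4"

```text
time_s: 23.85
tool_pos: [0.6952, -0.0612, 0.1275]
tcp_rot: [-2.458, -1.956, 0.002]
force: [-0.2, 0.1, -0.2]
grip_width: 0.0598
```

Run:
```python
from h import *
go((.6955,-.0626,.025),np.radians(-13))
```

```text
turn [-0.07  0.04  0.03]
turn [-6.0000e-02 -1.1000e-01 -1.7997e+02]
t 23.85 pos [ 0.6952 -0.0612  0.1275] w 0.0598 q [-0.32  0.66  0.59  1.3  -0.37  1.29  0.05] F [-0.2  0.1 -0.2]
shift mm [ -1.3   0.8 102.5]
```

>>> drive_tool --pt "0 0 0 -1 1 20 -0.4" --pt "0 0 0 -1 1 42 -0.4" --pt "0 0 0 -1 1 64 -0.4" --pt "0 0 0 -1 1 80 -0.4" --pt "0 0 0 -1 1 88 -0.4"

```text
time_s: 24.35
tool_pos: [0.695, -0.0619, 0.0378]
tcp_rot: [-2.456, -1.955, 0.004]
force: [0.2, 0.3, 0.7]
grip_width: 0.0599
```

Run:
```python
from look import *
look("f1",(.6955,-.0626,.04),40,6)
go((.6955,-.0626,.025),np.radians(-13))
```

```text
turn [-0.17  0.06  0.04]
turn [-9.0000e-02 -2.6000e-01 -1.7996e+02]
t 24.45 pos [ 0.6952 -0.0621  0.0385] w 0.0594 q [-0.31  0.74  0.56  1.38 -0.41  1.14  0.08] F [ 0.1  0.2 -0. ]
shift mm [-0.4  0.4 13.5]
```

View pics/f1.png

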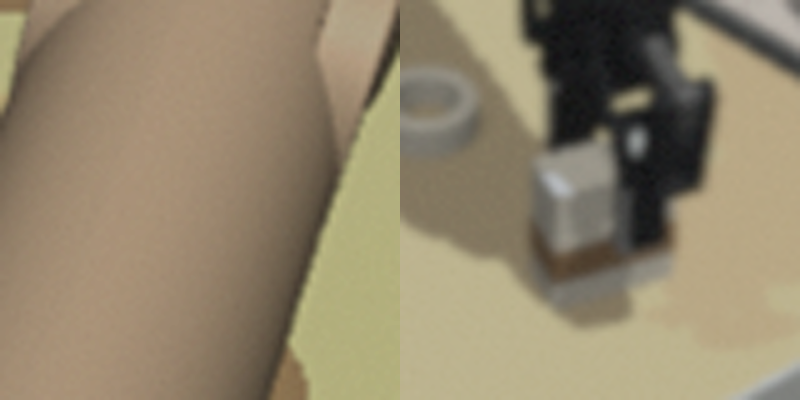

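Run:
```python
from look import *
c=read_camera("scene"); C=np.array([.6955,-.0626,.04]); x0,y0=[int(v)-40 for v in proj(c,C+[0,0,0])[0]]
a=np.radians(-13); j=np.array([np.cos(a),np.sin(a),0]); l=np.array([-np.sin(a),np.cos(a),0])
for n,p in dict(fin=C+j*.037-[0,0,.012],finL=C+j*.03+l*.011,finR=C+j*.03-l*.011,cL=C+j*.013+l*.028-[0,0,.04],cR=C+j*.013-l*.028-[0,0,.04]).items(): print(n,((proj(c,p)[0]-[x0,y0]+.5)*5).round())
```

```text
fin [241. 281.]
finL [258. 241.]
finR [210. 256.]
cL [272. 277.]
cR [153. 313.]
```

The projection agrees with the picture: the finger is centred on the long face. Final approach, then close.

>>> drive_tool --pt "0 0 0 0 0 5 -0.4" --pt "0 0 0 0 0 10 -0.4" --pt "0 0 0 0 0 13.5 -0.4" --pt "0 0 0 0 0 13.5 -0.4" --pt "0 0 0 0 0 13.5 -0.4"

```text
time_s: 25.0
tool_pos: [0.6959, -0.0623, 0.0262]
tcp_rot: [-2.458, -1.956, 0.002]
force: [0.4, 0.1, -0.0]
grip_width: 0.0597
```

>>> drive_tool --pt "0 0 0 0 0 0 0" --pt "0 0 0 0 0 0 0.4" --pt "0 0 0 0 0 0 0.7" --pt "0 0 0 0 0 0 0.8" --pt "0 0 0 0 0 0 0.8" --grip_force 30

```text
time_s: 25.5
tool_pos: [0.696, -0.0624, 0.0265]
tcp_rot: [-2.458, -1.956, 0.002]
force: [0.9, -0.3, 1.5]
grip_width: 0.0261
```

>>> drive_tool --pt "0 0 0 0 0 -5 0.8" --pt "0 0 0 0 0 -25 0.8" --pt "0 0 0 0 0 -55 0.8" --pt "0 0 0 0 0 -90 0.8" --pt "0 0 0 0 0 -130 0.8"

```text
time_s: 26.0
tool_pos: [0.6953, -0.0622, 0.1569]
tcp_rot: [-2.457, -1.955, 0.004]
force: [0.5, 0.6, -1.1]
grip_width: 0.0261
```

Run:
```python
from look import *
s=read_state();look("f2",s["tool_pos"]+[0,0,.02],40,6)
go((.5366,.2274,.18),np.radians(-83.3))
```

```text
turn [ 0.45 -0.36 70.33]
turn [   0.4     0.49 -109.67]
t 26.1 pos [ 0.6991 -0.0634  0.1639] w 0.0256 q [-0.32  0.64  0.61  1.25 -0.36  1.35  0.04] F [-0.  -0.5  0.2]
shift mm [ 246.9 -223.5  -18.1]
```

View pics/f2.png

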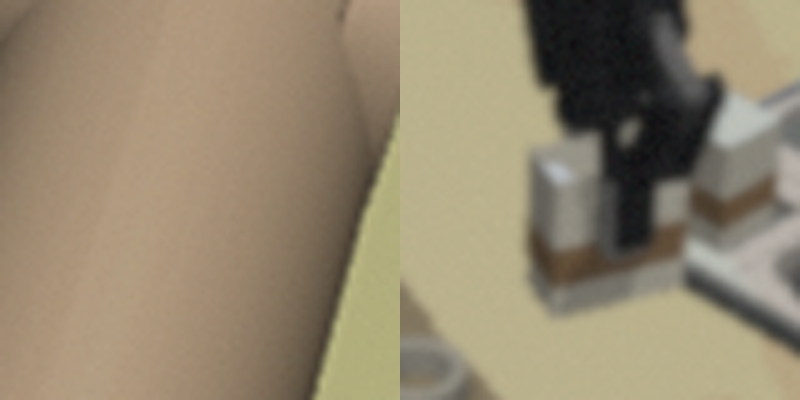

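>>> drive_tool --pt "0 0 8 20 -18 -18 0.8" --pt "0 0 16 60 -54 -20 0.8" --pt "0 0 24 247 -223 -20 0.8" --pt "0 0 32 247 -223 -20 0.8" --pt "0 0 40 247 -223 -20 0.8"

```text
time_s: 26.6
tool_pos: [0.5872, 0.1365, 0.1824]
tcp_rot: [2.978, 0.988, 0.013]
force: [0.1, 0.4, -0.3]
grip_width: 0.0259
```

Run:
```python
from h import *
go((.5366,.2274,.18),np.radians(-83.3))
```

```text
turn [ 0.25 -0.47 30.  ]
turn [   0.63    0.34 -150.  ]
t 26.6 pos [0.5872 0.1365 0.1824] w 0.0259 q [-0.85  0.43  0.77  1.54 -0.31  1.28 -0.97] F [ 0.1  0.4 -0.3]
shift mm [  13.7 -103.2    1.8]
```

>>> drive_tool --pt "0 0 8 6 -45 0 0.8" --pt "0.2 -0.4 16 11 -85 0 0.8" --pt "0.2 -0.4 24 14 -103 0 0.8" --pt "0.2 -0.4 30 14 -103 0 0.8" --pt "0.2 -0.4 30 14 -103 0 0.8"

```text
time_s: 27.1
tool_pos: [0.5362, 0.2283, 0.1816]
tcp_rot: [3.136, 0.184, 0.001]
force: [0.5, -0.2, -0.8]
grip_width: 0.026
```

Run:
```python
from h import *
go((.5366,.2274,.1),np.radians(-83.3))
```

```text
turn [ 0.04 -0.05  0.01]
turn [ 8.0000e-02  7.0000e-02 -1.7999e+02]
t 27.1 pos [0.5362 0.2283 0.1816] w 0.026 q [-1.11  0.42  0.86  1.6  -0.32  1.28 -1.65] F [ 0.5 -0.2 -0.8]
shift mm [ 0.2  0.9 81.6]
```

>>> drive_tool --pt "0 0 0 0 1 15 0.8" --pt "0 0 0 0 1 35 0.8" --pt "0 0 0 0 1 55 0.8" --pt "0 0 0 0 1 70 0.8" --pt "0 0 0 0 1 80 0.8"

```text
time_s: 27.6
tool_pos: [0.536, 0.2262, 0.0997]
tcp_rot: [3.135, 0.184, -0.001]
force: [0.2, 0.1, -0.6]
grip_width: 0.0259
```

Run:
```python
from look import *
look("f3",(.5366,.2274,.05),50,5)
go((.5366,.2274,.0305),np.radians(-83.3))
```

```text
turn [0.11 0.08 0.02]
turn [-1.2000e-01  1.7000e-01 -1.7998e+02]
t 27.7 pos [0.5358 0.2265 0.1   ] w 0.0256 q [-1.07  0.49  0.82  1.69 -0.39  1.13 -1.6 ] F [-0.3 -0.8  0.3]
shift mm [ 1.  -0.9 69.5]
```

View pics/f3.png

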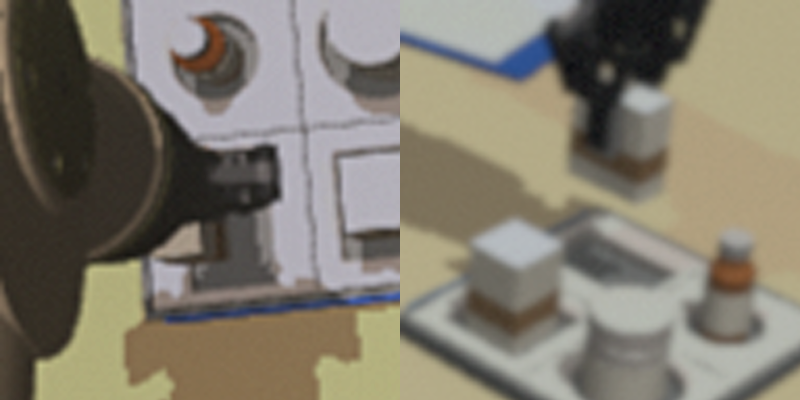

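The flat carton is parallel to the slot and above it, and the other three stand undisturbed. Lowering.

>>> drive_tool --pt "0 0 0 1 -1 12 0.8" --pt "0 0 0 1 -1 26 0.8" --pt "0 0 0 1 -1 40 0.8" --pt "0 0 0 1 -1 50 0.8" --pt "0 0 0 1 -1 56 0.8"

```text
time_s: 28.2
tool_pos: [0.5359, 0.2273, 0.0425]
tcp_rot: [3.133, 0.184, -0.004]
force: [-0.5, 0.1, -0.7]
grip_width: 0.0255
```

Run:
```python
from h import *
go((.5366,.2274,.0305),np.radians(-83.3))
```

```text
turn [0.15 0.16 0.02]
turn [  -0.26    0.23 -179.98]
t 28.2 pos [0.5359 0.2273 0.0425] w 0.0255 q [-1.03  0.57  0.77  1.74 -0.45  1.03 -1.56] F [-0.5  0.1 -0.7]
shift mm [ 0.7 -0.1 12. ]
```

>>> drive_tool --pt "0 0 0 1 0 3 0.8" --pt "0 0 0 1 0 6 0.8" --pt "0 0 0 1 0 9 0.8" --pt "0 0 0 1 0 10 0.8" --pt "0 0 0 1 0 10 0.8"

```text
time_s: 28.7
tool_pos: [0.537, 0.2274, 0.0326]
tcp_rot: [3.134, 0.184, -0.004]
force: [-0.0, -0.2, -0.9]
grip_width: 0.0256
```

>>> drive_tool --pt "0 0 0 0 0 1 0.8" --pt "0 0 0 0 0 2 0.8" --pt "0 0 0 0 0 2.5 0.8" --pt "0 0 0 0 0 2.5 0.8" --pt "0 0 0 0 0 2.5 0.8"

```text
time_s: 29.2
tool_pos: [0.537, 0.2274, 0.0304]
tcp_rot: [3.134, 0.184, -0.004]
force: [-1.6, 0.0, 4.8]
grip_width: 0.0259
```

Contact is 4.8 N at 30.4 mm, where 30.4 was expected, so it is seated. Releasing and retreating.

>>> drive_tool --pt "0 0 0 0 0 0 0.25" --pt "0 0 0 0 0 0 0.05" --pt "0 0 0 0 0 0 -0.15" --pt "0 0 0 0 0 0 -0.15" --pt "0 0 0 0 0 0 -0.15"

```text
time_s: 29.7
tool_pos: [0.537, 0.2274, 0.0303]
tcp_rot: [3.134, 0.184, -0.004]
force: [-0.6, 0.4, -0.7]
grip_width: 0.0492
```

>>> drive_tool --pt "0 0 0 0 0 -15 -0.15" --pt "0 0 0 0 0 -45 -0.15" --pt "0 0 0 0 0 -85 -0.15" --pt "0 0 0 0 0 -125 -0.15" --pt "0 0 0 0 0 -165 -0.15"

```text
time_s: 30.2
tool_pos: [0.5374, 0.2274, 0.1981]
tcp_rot: [3.134, 0.183, -0.003]
force: [0.5, 0.4, 0.1]
grip_width: 0.0489
```

Run:
```python
from h import *
go((.46,.45,.25),np.radians(-83.3))
```

```text
turn [ 0.12  0.1  -0.03]
turn [ 1.6000e-01 -1.9000e-01  1.7997e+02]
t 30.2 pos [0.5374 0.2274 0.1981] w 0.0489 q [-1.11  0.41  0.87  1.57 -0.32  1.32 -1.65] F [0.5 0.4 0.1]
shift mm [ -51.1 -230.   -52.3]
```

>>> drive_tool --pt "0 0 0 -51 -230 -52 -0.15" --pt "0 0 0 -51 -230 -52 -0.15" --pt "0 0 0 -51 -230 -52 -0.15" --pt "0 0 0 -51 -230 -52 -0.15" --pt "0 0 0 -51 -230 -52 -0.15"

```text
time_s: 30.7
tool_pos: [0.4584, 0.4529, 0.2517]
tcp_rot: [3.135, 0.186, -0.001]
force: [0.1, -0.3, -1.2]
grip_width: 0.0492
```

>>> drive_tool --pt "0 0 0 0 0 0 -0.15" --pt "0 0 0 0 0 0 -0.15" --pt "0 0 0 0 0 0 -0.15"

```text
time_s: 31.0
tool_pos: [0.4594, 0.4511, 0.2523]
tcp_rot: [3.135, 0.182, -0.0]
force: [0.9, -0.7, 0.1]
grip_width: 0.049
```

Run:
```python
from look import *
look("end",(.5869,.1876,.03),60,4)
c=read_camera("top");cv2.imwrite("pics/topend.png",c["img"][:,:,::-1])
s=read_state();print(s["time_s"],s["tool_pos"],abs(s["qvel"]).max())
```

```text
31.15 [0.4594542  0.45096314 0.25194811] 0.007175182068230256
```

View pics/end.png

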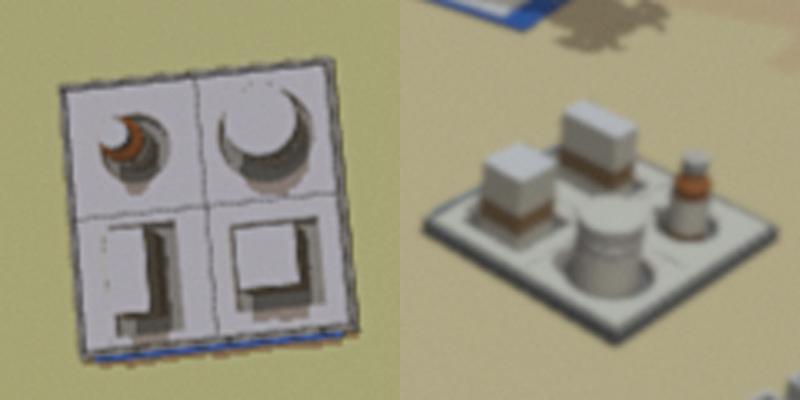

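View pics/topend.png

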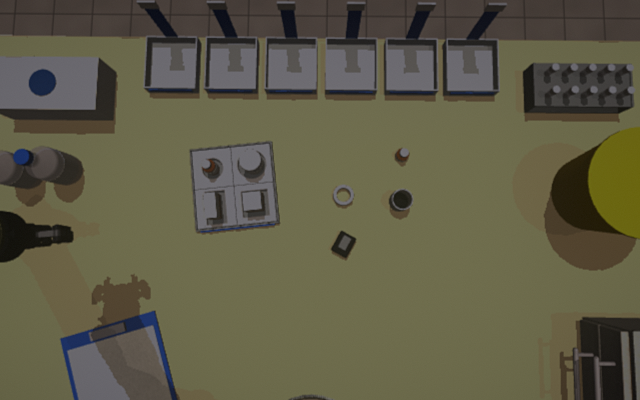

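All four stand upright in their wells. The stubby vial (403,155), open pot (401,199), tape and timer are where they were, and the arm is clear. Handing in.

```bash
python3 -c "
from bench import *
print(job_done())"
```

```text
the job is handed in; nothing more can be done
None
```

I packed the tray in the order asked: tall vial, lidded pot, square carton, flat carton. Each was lowered until it touched the floor of its well (3 to 7 N), then released; the robot's clock stood at about 31 s of the 125 s.

**Seating:** for the vial and both cartons, the tool height at contact matched the height at the pick plus the 4 mm floor to within about 0.1 mm. The pot read 22.2 mm, right at the 22.2 mm expected. All four therefore sit on the floor of their wells.

**Final pictures:** all four stand upright in their own wells. The stubby vial, empty pot, tape and timer appear unmoved, and the arm was clear of everything and at rest.

**Failed or disagreeing checks:** none failed. On the fast descent to the vial the arm overshot by about 6 mm without touching anything, so I made the later final approaches slowly. The job hand-in gave no verdict.

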